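Clamp a copper block to the gauge mark, taking up the play

ROBOT

A 7-joint arm with a two-finger parallel gripper is mounted at the origin on the work surface. World frame = base frame: x ahead of the robot, y to its left, z up, the work surface at z = 0. Lengths are in mm, angles in rad, forces in N, time in s.
With the tool pointing down it reaches from about 350 to 900 mm from the base axis. Payload 7.2 kg.
Tool frame: the origin (TCP) lies at the very end of the fingers, on their centre line; the grasp point (between the pads) lies 19 mm behind it; z points along the fingers, y is the line along which they close (so a half turn about z gives the same grasp; the last joint's range is limited). The gripper opens to 85 mm and grips with 20 to 120 N. Pads are 22 mm wide; open, the fingers measure 114 mm over their backs; the gripper's body (76 mm by 85 mm) begins 54 mm behind the grasp point. The pads swing forward as they close: fully open they stand 13 mm farther back than shut.
Start: joints at [-1.222, 0.411, -0.013, 1.596, 0.006, 1.134, -0.082], TCP at [253.032, 571.492, 231.297] pointing down, gripper open.
Joint ranges: [-2.95, 2.95], [-0.29, 1.99], [-1.47, 1.44], [0.14, 2.54], [-1.03, 4.17], [0.13, 1.85], [-2.86, 2.86]. Speed limits (rad/s): [2.39, 2.39, 3.01, 3.01, 3.14, 3.14, 3.14].

INTERFACE

Orientations are given as a unit quaternion [x, y, z, w].
In Python, from bench import readout, snapshot, job_done gives the robot as it stands.
- The arm moves only by the tool carry_out, never from a script. Its argument "plan" is one flat list of numbers, 7 for each row, row after row: the opening, from 0 (shut) to 1 (fully open), then the shift along the tool's x, y, z in mm, then the turn, a rotation vector about the tool's x, y, z in degrees. A call has 1 to 8 rows; each row is the pose to reach, as a shift and turn from the pose commanded when the call began, along the tool's axes at that moment; what a row does not reach only later rows make up. A row lasts 1/12 s, in which the tool goes at most 41.7 mm and 7.16 degrees, less where a joint would pass 70% of its speed; a pose out of reach is approached as far as the arm can. A call with a gripper value outside its range is refused whole. The fingers move at their own pace and stop on an object; "squeeze" is the grip in N (left out, the last holds). Time passes only in rows, so rows that repeat a pose let the fingers close. It gives the time, the measured TCP pose, the force, the opening and the grip force at its end, in the units of the state.
- readout.state(): the state, without advancing time (a new reading comes with each control period).
- snapshot(name): name is "scene" or "top" or "wrist"; returns a dict with "image" (480x640x3 uint8, red, green, blue), "intrinsics" (3x3 intrinsics, pixels), "R" (3x3) and "t" (3): a world point X has camera coordinates R X + t; the wrist camera has in their place "tool_from_camera" (4x4, takes a point from camera to tool coordinates, whose origin is the TCP and whose axes are the flange's). Camera axes: x right, y down, z forward; pixel columns grow to the right and rows downward; lengths in mm; the calibration is good to about 2 mm. The wrist camera is an equidistant fisheye: a pixel r from the principal point sees the ray r / f radians off the axis. A picture is of the moment at which its call begins: read the wrist's pose just before it. There is no depth.
- job_done(): hands the job in; it is judged then, once.
The state is a dict: "clock": time; "q": joint angles; "qd": joint speeds; "effort": joint torques, N m; "tcp_pos": TCP position; "tcp_rot": TCP orientation; "force": force on the tool from outside, world axes, zero at the start; "torque": the same for the moment, N m; "finger_gap": opening from 0.0 (shut) to 1.0 (fully open); "grip_force": force on a finger pad.
Only numpy, scipy, OpenCV 4.12 (cv2) and the standard library are available. Lean on these libraries where they do the work, as an engineer would, in place of code of your own. Each camera call takes 0.05 s, during which the arm holds its last target. There are 200 camera calls.

TASK

Swing the red-posted lever to draw the stage's jaw well back, lay the copper block on the stage between the jaw and the sprung anvil, then swing the lever the other way to close the jaw gently on the block until the dial needle stands in the green band (yellow mark, 1.2). The lever has play, so come up to the mark only in the closing direction and leave the lever with its play taken up on the closing side: if you pass the green, back the jaw right off and come up again, and never drive the needle into the red, force the lever, or push the other things about.

Things in the scene. Friction and masses are not known exactly. Their poses are not given: they have to be found in the camera images.
- stage: Fixed gauge stage: dark steel base plate 150 x 320 x 16 mm (own x, y, z); origin: centre of its underside, on the bench. Jaw slides along stage y. Anvil and grey gauge box (70 x 70 mm, top 63 mm up, centre y = -124 to -110 mm, clamped differently each time) are at the -y end; lever axis at y = +115 mm. Jaw, anvil, carriage lie on x = 0, tops 45 mm up.
- nest (a point): Point on the top of the base plate (16 mm above the bench) where the middle of the block's underside should be laid, 20 to 34 mm from the resting anvil's face along stage y. Axes as the stage's. Jaw and anvil faces are both 36 mm wide (stage x), square to stage y.
- spindle_axis (a point): Point on the lever's vertical turning axis, 90 mm above the bench; stage frame (0, 115, 90) mm. The flat steel lever arm (16 mm wide, top 62 mm above the bench) runs from here to the red post, and points to the stage's -x in mid travel. From above, anticlockwise (post towards the gauge, stage -y) closes the jaw, clockwise opens it.
- lever_post (a point): Centre of the top of the lever's red upright post: diameter 16 mm, 62 to 111 mm above the bench, 90 mm from the axis. Push it from the side, or take it loosely between the fingers. It first moves freely through its play (15 to 30 mm at the post in all), then drives the spindle against a drag of 6 to 8 N at the post; the spindle stays where it is left, even under the gauge's load.
- spindle (a joint): Angle of the spindle and pinion that drive the jaw, rad, -0.6 to 0.6 (hard stops at both ends), anticlockwise from above positive = closing; 30 mm of jaw travel per rad. Without play the lever points to stage -x at 0.
- lever (a joint): Angle of the lever relative to the spindle, i.e. the play, rad: from about -0.12 (play taken up on the opening side) to about +0.12 (taken up on the closing side).
- jaw (a joint): Jaw travel in m, positive = closing (towards stage -y), -0.018 to 0.018. The jaw's face lies at stage y = -4 mm minus this travel, the resting anvil's face at -44 to -30 mm; the gap starts too narrow for the block.
- needle (a joint): Dial needle on the gauge box, rad. 0 = no load, pointing to the jaw (stage +y); turns clockwise from above as the anvil is pressed: 0.4 rad per mm, 4 N per mm of anvil travel, so 1.2 is 3 mm and 12 N, which adds about 4 N to the drag at the lever post. Green band 0.8 to 1.6, yellow mark 1.2, red from 2.2.
- copper_block: Loose plain copper block, 40 x 30 x 30 mm (its x, y, z), about 0.3 kg. Origin: centre of the underside. To be laid with its 30 mm width (own y, either way round) along the stage's y, between jaw and anvil.
- heatsink: Bystander: loose aluminium finned heat sink, 40 x 40 x 25 mm, origin centre of underside. It may lie left or right.
- flux_jar: Bystander: small amber jar, diameter 48, height 50 mm.
- chip_tray: Bystander: black divided tray, 110 x 90 x 22 mm.
- screwdriver: Bystander: blue-handled screwdriver, 160 mm long.
- fan: Bystander: black cooling fan, 80 x 80 x 24 mm.
- tweezers: Bystander: flat steel tweezers, 120 mm long, lying on the bench.
Things that resemble listed ones, but are neither listed nor needed, are in the scene too. Several things have the shape of the copper_block; the one meant has the colours described above.

How it is judged (in metres and radians):
On the way, in this order (a step that is already met when the one before it is completed fails the run):
1. the jaw is drawn well back (travel below 3 mm), with the needle at rest (value of joint jaw below 0.003 m and value of joint needle below 0.3 rad), for 0.2 s.
2. the copper block is laid flat on the stage between the jaw and the anvil and let go, needle still near zero (x of copper_block in the frame of nest between -0.01 and 0.01 m and y of copper_block in the frame of nest between -0.028 and 0.028 m and z of copper_block in the frame of nest below 0.003 m and contact force between the fingers and copper_block below 0.1 N and value of joint needle below 0.5 rad), for 0.2 s.
At the end, for the whole second after the job is handed in: The copper block lies flat on the stage, held square (within 0.12 rad) between jaw and anvil and within 10 mm of the stage's centre line; the needle rests in the green band, 0.8 to 1.6 rad (8 to 16 N), and the lever's play is still taken up on the closing side (lever joint above 0.06) (value of joint needle between 0.8 and 1.6 rad and value of joint lever above 0.06 rad and x of copper_block in the frame of nest between -0.01 and 0.01 m and y of copper_block in the frame of nest between -0.028 and 0.028 m and z of copper_block in the frame of nest below 0.003 m and angle between copper_block's own z axis and vertical below 0.1 rad and angle between the y axis of copper_block and the y axis of stage, either way round below 0.12 rad and linear speed of copper_block below 0.01 m/s); the robot touches nothing.
It fails at once if the needle is driven into the red (2.2 rad, 22 N) (value of joint needle above 2.2 rad).
It fails at once if the lever is forced: more than 25 N between fingers and lever (contact force between the fingers and lever above 25 N).
It fails at once if a bystander is moved by more than 30 mm (distance of any of heatsink, flux_jar, chip_tray, screwdriver, fan, tweezers from where it was at the start of the episode above 0.03 m).
It also fails if it takes over 69 s, if anything falls off the work surface, if the arm or the gripper's body presses on something with over 40 N, if the wrist force passes 120 N, or if a joint passes its speed limit or range.

## Working session

There is one attempt and no reset: what is moved stays moved. The work goes in short steps, Python scripts to look and compute and a tool call to move; the robot and the scene stay as the last step left them, time stands still between calls to the robot, and variables do not carry over. Pictures are saved under pics/ and viewed, at most 10 in all, crops included, and the job is handed in when it is done.

Besides the shell and the picture viewer there is one more tool, called in YAML: its name, and indented under it one key for each argument. carry_out: Moves the arm, as the interface text tells. Its arguments: {"type":"object","properties":{"plan":{"type":"array"},"squeeze":{"type":"number"}},"required":["plan"]}

```bash
ls; mkdir -p pics; cat > h.py <<'E'
import numpy as np, cv2, json
from scipy.spatial.transform import Rotation as R
from bench import readout, snapshot, job_done
def save(name,fn):
    s=readout.state(); d=snapshot(name); cv2.imwrite('pics/'+fn+'.png',cv2.cvtColor(d['image'],cv2.COLOR_RGB2BGR))
    np.savez('pics/'+fn+'.npz',p=s['tcp_pos'],q=s['tcp_rot'],**d); return d
def pix(fn,uv,z):
    "pixel(s) -> world at height z"
    d=np.load('pics/'+fn+'.npz'); K=d['intrinsics']; out=[]
    for (u,v) in np.atleast_2d(uv):
        r=np.linalg.inv(K)@[u,v,1]
        if 'R' in d: c=-d['R'].T@d['t']; w=d['R'].T@r
        else:
            th=np.hypot(r[0],r[1]); w=np.array([0,0,1.]) if th<1e-9 else np.r_[r[:2]/th*np.sin(th),np.cos(th)]
            T=d['tool_from_camera']; Q=R.from_quat(d['q']).as_matrix()
            c=Q@T[:3,3]+d['p']; w=Q@T[:3,:3]@w
        out.append(c+w*(z-c[2])/w[2])
    return np.array(out)
E
python3 - <<'E'
from h import *
for n in('top','scene'): d=save(n,n+'0')
d=np.load('pics/top0.npz'); print(d['intrinsics'],-d['R'].T@d['t'],d['R']); s=readout.state(); print(s)
E
```

```text
pics
[[437.91738936   0.         319.34270129]
 [  0.         437.91738936 238.40685671]
 [  0.           0.           1.        ]] [ 465.81533587  -27.0177922  1062.05831231] [[-0.02373768 -0.9995278  -0.01951151]
 [-0.99544188  0.02543491 -0.09191592]
 [ 0.09236879  0.0172407  -0.99557559]]
{'clock': 0.1, 'q': array([-1.22221909,  0.41179896, -0.01271526,  1.59695101,  0.00558952,
        1.13430252, -0.08219775]), 'qd': array([-0.00060283,  0.00016732,  0.00019617, -0.00097429, -0.00062442,
        0.00129512, -0.00169801]), 'effort': array([ 3.56146804e-03, -6.01831841e+01,  6.84667155e-01, -3.00088513e+01,
        1.40122825e-02,  6.52580537e-03, -8.08839195e-05]), 'tcp_pos': array([252.86062647, 571.08207278, 230.55402114]), 'tcp_rot': array([ 2.06871388e-01,  9.78367887e-01, -7.04691536e-04, -1.03105680e-04]), 'force': array([-0.08756184,  0.67056584, -1.2165969 ]), 'torque': array([ 0.01230728, -0.01190742,  0.00456825]), 'grip_force': 0.0, 'finger_gap': 0.9972996375798017}
```

View pics/top0.png

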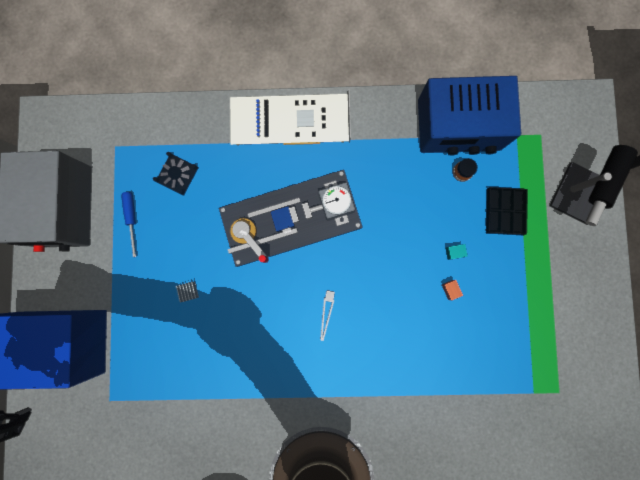

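View pics/scene0.png

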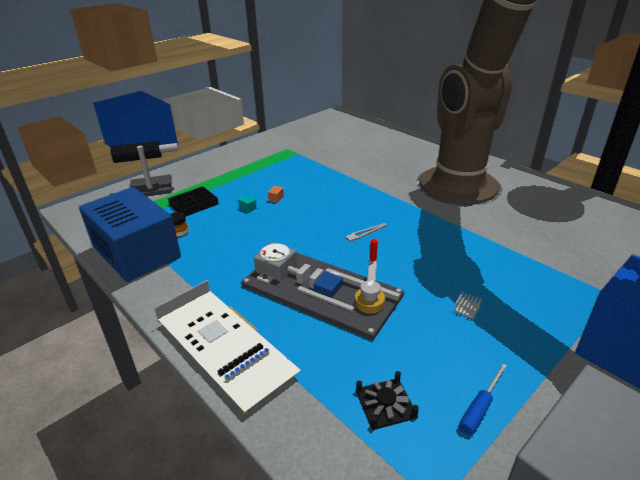

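The top view shows the stage around (290,218) with the lever post at (263,259), the copper block at (453,289), and a teal decoy at (456,251). The tweezers are at (327,315). I'll enlarge the stage and block for accurate pixels.

```bash
python3 - <<'E'
from h import *
im=cv2.imread('pics/top0.png')
a=cv2.resize(im[160:280,210:370],None,fx=5,fy=5,interpolation=cv2.INTER_CUBIC)
cv2.imwrite('pics/c1.png',a)
hsv=cv2.cvtColor(im,cv2.COLOR_BGR2HSV)
m=((hsv[...,0]<14)&(hsv[...,1]>120)&(hsv[...,2]>90)).astype(np.uint8); m[:270]=0;m[310:]=0;m[:,:430]=0;m[:,480:]=0
c=max(cv2.findContours(m,0,2)[0],key=cv2.contourArea); r=cv2.minAreaRect(c); print(r)
print(pix('top0',cv2.boxPoints(r),30).round(), pix('top0',r[0],25).round())
m=(hsv[...,2]<85).astype(np.uint8);m[:160]=0;m[275:]=0;m[:,:215]=0;m[:,365:]=0
c=max(cv2.findContours(m,0,2)[0],key=cv2.contourArea); r=cv2.minAreaRect(c); print(r)
b=pix('top0',cv2.boxPoints(r),16);print(b.round(),b.mean(0),np.linalg.norm(b-np.roll(b,1,0),axis=1))
E
```

```text
((452.5, 289.5000305175781), (16.5521183013916, 12.579608917236328), 65.55604553222656)
[[ 446. -296.   30.]
 [ 458. -323.   30.]
 [ 422. -337.   30.]
 [ 411. -310.   30.]] [[ 434. -318.   25.]]
((290.1254577636719, 219.76348876953125), (64.68505859375, 130.3544921875), 72.93714141845703)
[[ 643.  234.   16.]
 [ 729.  -70.   16.]
 [ 577. -111.   16.]
 [ 492.  189.   16.]] [610.39599969  60.44797303  16.        ] [157.43339677 316.49463465 157.81215669 312.10845507]
```

View pics/c1.png

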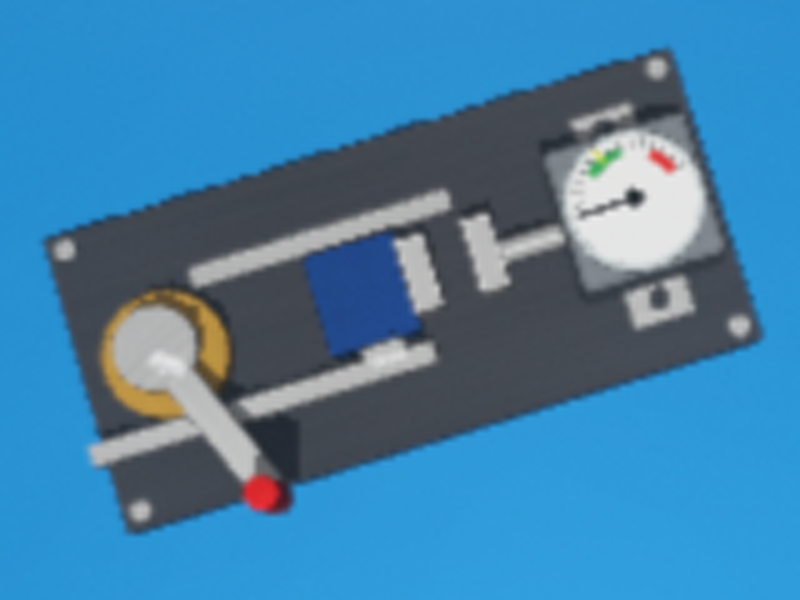

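The crop shows plate corners at (48,240), (670,50), (762,338) and (130,533). The red post top is at (265,493), the hub at (155,345), the jaw face near (430,270), the anvil face near (470,255), and the dial pivot at (634,197).

```bash
python3 - <<'E'
from h import *
f=lambda l:np.array(l,float)/5+[209.6,159.6]
c=pix('top0',f([[48,240],[670,50],[762,338],[130,533]]),16)
S=np.array([[75,160],[75,-160],[-75,-160],[-75,160]],float)
Sm=S.mean(0);C=c[:,:2].mean(0);H=(S-Sm).T@(c[:,:2]-C);U,_,V=np.linalg.svd(H);Rm=(U@V).T
th=np.arctan2(Rm[1,0],Rm[0,0]);print('centre',C,'yaw',np.degrees(th)); print((Rm@S.T).T+C-c[:,:2])
np.savez('stage.npz',C=C,th=th)
def st(uv,z): return (pix('top0',f([uv]),z)[:,:2]-C)@Rm
print('post',st([265,493],111),pix('top0',f([[265,493]]),111)); print('hub',st([155,345],90))
print('jaw',st([441,303],45),st([412,235],45),'anvil',st([461,217],45),st([482,290],45),'dial',st([634,197],64),'needle tip',st([582,214],64))
s=readout.state();print(R.from_quat(s['tcp_rot']).as_matrix().round(3))
E
```

```text
centre [615.47746373  60.39510103] yaw 15.673253925557043
[[ 0.35734806  2.48297308]
 [ 1.55204204 -1.51676093]
 [-0.76951627 -1.99131114]
 [-1.13987383  1.02509899]]
post [[-83.27622776  79.08395816]] [[513.93300365 114.04139797 111.        ]]
hub [[ -3.18587397 110.38921643]]
jaw [[-16.238857  -16.5556095]] [[ 18.66359911 -12.81543475]] anvil [[ 20.03022825 -37.32632335]] [[-16.04142534 -36.71720165]] dial [[   1.79714219 -116.45152569]] needle tip [[  1.31754377 -91.20614541]]
[[-0.914  0.405 -0.   ]
 [ 0.405  0.914 -0.001]
 [-0.    -0.001 -1.   ]]
```

```bash
cat >> h.py <<'E'
def to(x,y,z,yaw,p=None,q=None):
    "tool shift and turn to reach TCP x,y,z pointing down, tool y at world angle yaw (deg, mod 180)"
    s=readout.state(); p=s['tcp_pos'] if p is None else np.array(p); M=R.from_quat(s['tcp_rot'] if q is None else q)
    best=None
    for k in (0,180):
        a=np.radians(yaw+k); ty=np.array([np.cos(a),np.sin(a),0]); tz=np.array([0,0,-1.]); T=R.from_matrix(np.c_[np.cross(ty,tz),ty,tz])
        w=(M.inv()*T).as_rotvec(degrees=True)
        if best is None or np.linalg.norm(w)<np.linalg.norm(best): best=w
    d=M.inv().apply(np.array([x,y,z])-p); return d.round(1).tolist(), best.round(1).tolist()
def stage():
    g=np.load('stage.npz'); th=float(g['th']); return g['C'],th,np.array([[np.cos(th),-np.sin(th)],[np.sin(th),np.cos(th)]])
def s2w(x,y): C,th,M=stage(); return M@[x,y]+C
def w2s(p): C,th,M=stage(); return M.T@(np.array(p)[:2]-C)
E
python3 -c "
from h import *
print(to(514,114,200,129))
d=snapshot('wrist');print(d['tool_from_camera'].round(2),d['intrinsics'])"
```

```text
([-423.8, -312.2, 31.0], [-0.1, -0.0, -62.9])
[[  -0.     -0.97   -0.26   65.39]
 [   1.     -0.     -0.      0.55]
 [   0.     -0.26    0.97 -142.71]
 [   0.      0.      0.      1.  ]] [[371.64829954   0.         322.19042374]
 [  0.         371.64829954 233.37672742]
 [  0.           0.           1.        ]]
```

carry_out:
  plan: [0.5,-80,-60,10,0,0,-14,0.5,-160,-120,20,0,0,-28,0.5,-240,-180,20,0,0,-42,0.5,-250,-185,20,0,0,-56,0.5,-250,-185,20,0,0,-56,0.5,-250,-185,20,0,0,-56,0.5,-250,-185,20,0,0,-56,0.5,-250,-185,20,0,0,-56]

```text
clock: 0.82
tcp_pos: [407.6, 298.6, 211.1]
tcp_rot: [-0.271, 0.962, -0.0, -0.0]
force: [0.6, 0.7, 0.1]
finger_gap: 0.501
grip_force: 0.0
```

```bash
python3 -c "
from h import *
print(to(514,114,200,129))"
```

```text
([5.7, -213.0, 11.3], [-0.0, -0.0, -7.5])
```

carry_out:
  plan: [0.5,2,-40,11,0,0,-4,0.5,4,-80,11,0,0,-7.5,0.5,5.7,-120,11,0,0,-7.5,0.5,5.7,-160,11,0,0,-7.5,0.5,5.7,-200,11,0,0,-7.5,0.5,5.7,-213,11,0,0,-7.5,0.5,5.7,-213,11,0,0,-7.5,0.5,5.7,-213,11,0,0,-7.5]

```text
clock: 1.48
tcp_pos: [512.1, 116.0, 200.0]
tcp_rot: [-0.331, 0.944, 0.0, -0.0]
force: [0.2, 0.3, -0.5]
finger_gap: 0.503
grip_force: 0.0
```

```bash
python3 -c "
from h import *
save('wrist','w1');print(readout.state()['tcp_pos'])"
```

```text
[511.65161201 117.3069462  200.03740798]
```

View pics/w1.png

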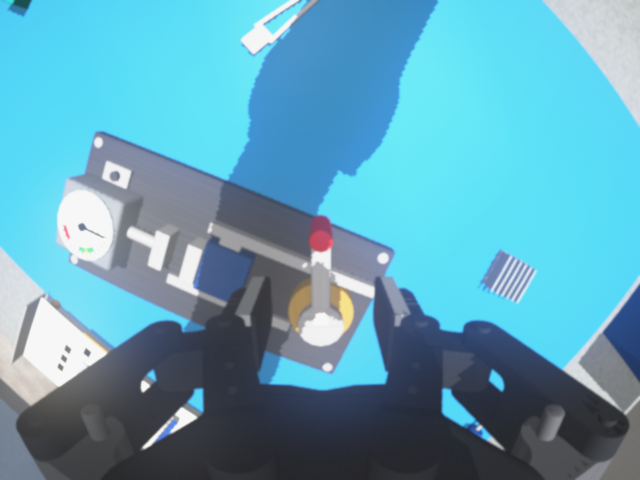

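The wrist view shows the post top at (320,241), the hub at (320,328), and the dial at (83,226) with its needle pointing to the jaw. Plate corners are at (98,132), (394,248) and (331,373). The post is centred between the fingers.

```bash
python3 -c "
from h import *
print(pix('w1',[320,241],111), 'stage',w2s(pix('w1',[320,241],111)[0]))
for n,uv,z in (('hub',[321,328],90),('c-+',[394,248],16),('c--',[98,132],16),('c++',[331,373],16),('dial',[82,226],64),('anvil end',[150,265],45),('anvil end',[168,226],45)):
  P=pix('w1',uv,z)[0];print(n,P.round(1),w2s(P).round(1))
"
```

```text
[[514.22690881 116.55545413 111.        ]] stage [-82.31407574  81.4251378 ]
hub [573.4 164.5  90. ] [-12.4 111.6]
c-+ [498.3 191.3  16. ] [-77.5 157.7]
c-- [ 586.2 -107.1   16. ] [ -73.4 -153.3]
c++ [643.6 233.9  16. ] [ 73.9 159.4]
dial [648.6 -50.9  64. ] [   1.8 -116.1]
anvil end [645.2  20.7  45. ] [ 17.9 -46.3]
anvil end [602.   15.9  45. ] [-25.  -39.2]
```

```bash
python3 -c "
from h import *
print(to(514,115.5,74,128.8))"
```

```text
([-0.7, -3.0, 126.0], [0.1, -0.0, -0.0])
```

carry_out:
  plan: [0.45,-0.7,-3,30,0,0,0,0.45,-0.7,-3,60,0,0,0,0.45,-0.7,-3,90,0,0,0,0.45,-0.7,-3,110,0,0,0,0.4,-0.7,-3,126,0,0,0,0.35,-0.7,-3,126,0,0,0,0.35,-0.7,-3,126,0,0,0,0.35,-0.7,-3,126,0,0,0]

```text
clock: 2.2
tcp_pos: [514.9, 115.9, 75.3]
tcp_rot: [-0.333, 0.943, 0.0, 0.001]
force: [0.7, 0.1, -0.1]
finger_gap: 0.351
grip_force: 0.0
```

```bash
python3 -c "
from h import *
print(to(514,115.5,74,128.8), readout.state()['force'])"
```

```text
([1.0, 0.2, 1.3], [-0.0, 0.1, 0.1]) [ 0.71381313  0.08467917 -0.12411145]
```

Straddling cleanly. Now the opening arc.

carry_out:
  plan: [0.35,-0.1,3.9,0,0,0,2.5,0.35,-0.3,7.8,0,0,0,5,0.35,-0.8,11.7,0,0,0,7.5,0.35,-1.4,15.6,0,0,0,10,0.35,-2.1,19.5,0,0,0,12.5,0.35,-3.1,23.3,0,0,0,15,0.35,-4.2,27.1,0,0,0,17.5,0.35,-5.4,30.8,0,0,0,20]

```text
clock: 2.87
tcp_pos: [501.3, 140.9, 76.0]
tcp_rot: [-0.161, 0.987, -0.001, 0.002]
force: [4.0, -7.6, -2.1]
finger_gap: 0.353
grip_force: 3.5
```

```bash
python3 -c "
from h import *
s=readout.state();A=s2w(0,115);v=w2s(s['tcp_pos'])-[0,115];print(np.linalg.norm(v),-np.arctan2(v[1],-v[0])*1, s['force'])"
```

```text
88.4670147463319 0.07546383398102184 [ 3.99082645 -7.55817793 -2.05327034]
```

carry_out:
  plan: [0.35,-0.1,3.9,0,0,0,2.5,0.35,-0.3,7.8,0,0,0,5,0.35,-0.8,11.7,0,0,0,7.5,0.35,-1.4,15.6,0,0,0,10,0.35,-2.1,19.5,0,0,0,12.5,0.35,-3.1,23.3,0,0,0,15,0.35,-4.2,27.1,0,0,0,17.5,0.35,-5.4,30.8,0,0,0,20]

```text
clock: 3.53
tcp_pos: [495.5, 171.5, 75.9]
tcp_rot: [0.012, 1.0, -0.0, 0.001]
force: [-0.3, -7.6, 2.7]
finger_gap: 0.346
grip_force: 3.6
```

```bash
python3 -c "
from h import *
s=readout.state();v=w2s(s['tcp_pos'])-[0,115];print(np.linalg.norm(v),-np.arctan2(v[1],-v[0])*1, s['force'])"
```

```text
88.86526713531136 -0.27766181209358143 [-0.26318585 -7.63554772  2.70228187]
```

carry_out:
  plan: [0.35,-0.1,3.9,0,0,0,2.5,0.35,-0.3,7.8,0,0,0,5,0.35,-0.8,11.7,0,0,0,7.5,0.35,-1.4,15.6,0,0,0,10,0.35,-2.1,19.5,0,0,0,12.5,0.35,-3.1,23.3,0,0,0,15,0.35,-4.2,27.1,0,0,0,17.5,0.35,-2.1,19.5,0,0,0,15]

```text
clock: 4.2
tcp_pos: [498.1, 194.6, 76.0]
tcp_rot: [0.142, 0.99, 0.001, 0.001]
force: [1.0, 0.7, 0.4]
finger_gap: 0.353
grip_force: 0.0
```

carry_out:
  plan: [0.4,0,0,0,0,0,0,0.5,0,0,-40,0,0,0,0.5,0,0,-80,0,0,0,0.5,0,0,-120,0,0,0,0.5,0,0,-150,0,0,0,0.5,0,0,-150,0,0,0]

```text
clock: 4.7
tcp_pos: [500.6, 194.1, 232.2]
tcp_rot: [0.142, 0.99, 0.004, 0.005]
force: [0.5, 0.7, 0.2]
finger_gap: 0.502
grip_force: 0.0
```

```bash
python3 -c "
from h import *
save('wrist','w2')"
```

```text
(no output)
```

View pics/w2.png

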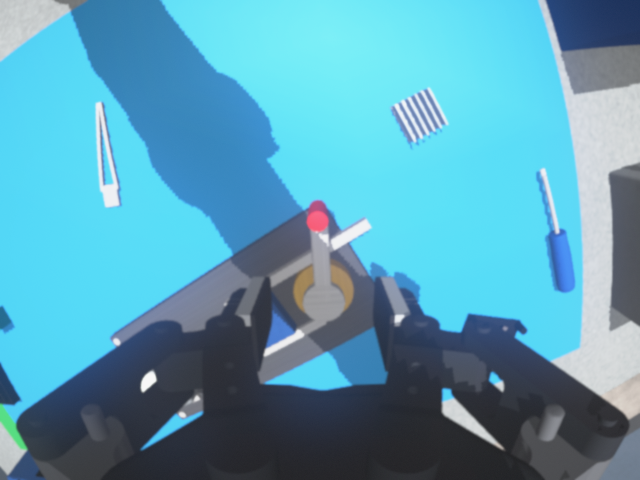

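```bash
python3 -c "
from h import *
f=lambda l:np.array(l,float)/5+[209.6,159.6]
for z in (18,26):
  print(z,[w2s(p).round(1).tolist() for p in pix('top0',f([[445,192],[450,208],[195,275],[430,343],[436,358],[95,462]]),z)], [w2s(p).round(1).tolist() for p in pix('w1',[[210,222],[208,233],[375,283],[370,296]],z)])
print(to(434,-317,200,22))
save('top','top1'); a=cv2.imread('pics/top1.png'); cv2.imwrite('pics/c2.png',cv2.resize(a[160:280,210:370],None,fx=5,fy=5,interpolation=cv2.INTER_CUBIC))"
```

```text
18 [[39.0, -33.3], [30.8, -33.3], [36.0, 93.9], [-29.2, -5.2], [-37.0, -5.9], [-36.7, 165.0]] [[-34.4, -9.4], [-23.7, -7.8], [-39.5, 155.7], [-25.4, 157.1]]
26 [[37.4, -33.4], [29.3, -33.4], [34.4, 92.8], [-30.3, -5.5], [-38.0, -6.1], [-37.7, 163.4]] [[-37.1, -7.7], [-26.6, -6.3], [-42.1, 153.2], [-28.3, 154.6]]
([-80.1, -508.9, 26.0], [0.5, 0.1, 51.7])
```

View pics/c2.png

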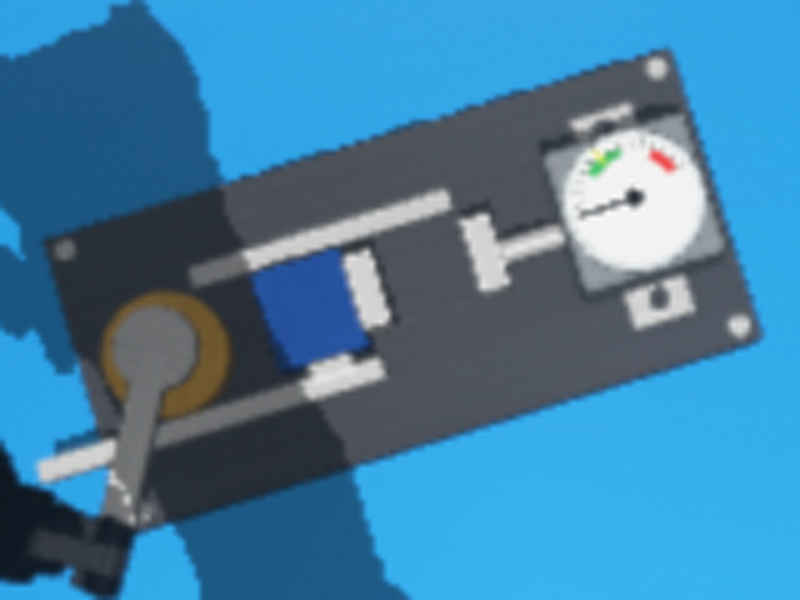

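Jaw is now about 46 mm from the anvil and the needle is at rest. The +x rail at x = 30–38 means I should grip the block high. Now to the block.

carry_out:
  plan: [0.75,-6,-40,0,0,0,7,0.75,-12,-80,0,0,0,14,0.75,-18,-120,0,0,0,21,0.75,-25,-160,0,0,0,28,0.75,-31,-200,0,0,0,35,0.75,-37,-240,0,0,0,42,0.75,-43,-275,0,0,0,49,0.75,-45,-290,5,0,0,51.7]

```text
clock: 5.47
tcp_pos: [458.3, -103.3, 219.6]
tcp_rot: [0.564, 0.826, -0.0, 0.001]
force: [-0.4, -1.0, -0.2]
finger_gap: 0.752
grip_force: 0.0
```

```bash
python3 -c "
from h import *
print(to(434,-317,190,22))"
```

```text
([-190.1, -100.5, 29.8], [0.0, 0.1, -0.6])
```

carry_out:
  plan: [0.75,-35,-18,5,0,0,0,0.75,-70,-36,15,0,0,0,0.75,-105,-54,25,0,0,0,0.75,-140,-72,29,0,0,0,0.75,-170,-90,29,0,0,0,0.75,-190,-100.5,29,0,0,0,0.75,-190,-100.5,29,0,0,0,0.75,-190,-100.5,29,0,0,0]

```text
clock: 6.13
tcp_pos: [436.9, -313.1, 189.3]
tcp_rot: [0.56, 0.829, -0.0, -0.001]
force: [0.0, 0.3, -0.2]
finger_gap: 0.75
grip_force: 0.0
```

```bash
python3 - <<'E'
from h import *
d=save('wrist','w3'); im=cv2.imread('pics/w3.png'); hsv=cv2.cvtColor(im,cv2.COLOR_BGR2HSV)
m=((hsv[...,0]<14)&(hsv[...,1]>110)&(hsv[...,2]>90)).astype(np.uint8)
c=max(cv2.findContours(m,0,2)[0],key=cv2.contourArea); r=cv2.minAreaRect(c); print(r, readout.state()['tcp_pos'])
x,y,w,h=cv2.boundingRect(c);x0,y0=max(x-40,0),max(y-40,0);print(x0,y0)
cv2.imwrite('pics/c3.png',cv2.resize(im[y0:y+h+40,x0:x+w+40],None,fx=3,fy=3,interpolation=cv2.INTER_CUBIC))
E
```

```text
Traceback (most recent call last):
ValueError: max() iterable argument is empty
```

View pics/w3.png

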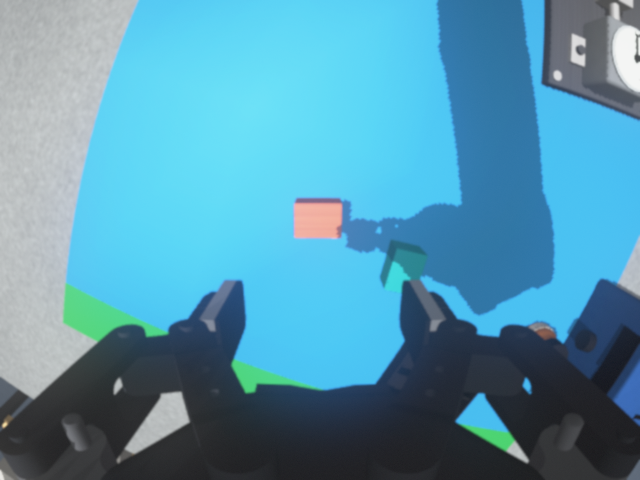

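The block's top face has corners at about (294,203), (342,202), (341,239) and (294,238), nearly square to the tool. The teal decoy is at (404,260).

```bash
python3 -c "
from h import *
P=pix('w3',[[294,203],[342,202],[341,239],[294,238]],30);print(P.round(1),P.mean(0),np.linalg.norm(P-np.roll(P,1,0),axis=1))
a=np.degrees(np.arctan2(*((P[1]+P[2]-P[0]-P[3])[:2][::-1])));print('yaw',a)
c=P.mean(0);print(to(c[0],c[1],12,a)); d=np.load('pics/w3.npz');M=R.from_quat(d['q'])
for q in pix('w3',[[380,278],[393,240],[428,258],[412,292]],30): print('teal rel',M.inv().apply(q-[c[0],c[1],30]).round(1))
"
```

```text
[[ 410.8 -311.5   30. ]
 [ 447.3 -295.9   30. ]
 [ 458.7 -325.5   30. ]
 [ 421.5 -339.5   30. ]] [ 434.58429866 -318.11745347   30.        ] [30.03257705 39.6573233  31.70990707 39.74355436]
yaw 21.880414599092344
([-5.2, -4.9, 177.3], [-0.1, -0.1, 0.2])
teal rel [-51.6  54.6  -0.1]
teal rel [-16.8  64.3  -0.1]
teal rel [-33.4  97.   -0.2]
teal rel [-65.7  84.9  -0.2]
```

carry_out:
  plan: [0.7,-5,-5,35,0,0,0,0.7,-5,-5,70,0,0,0,0.7,-5,-5,105,0,0,0,0.7,-5,-5,130,0,0,0,0.7,-5,-5,130,0,0,0,0.7,-5,-5,130,0,0,0]

```text
clock: 6.68
tcp_pos: [434.7, -317.1, 59.6]
tcp_rot: [0.558, 0.83, 0.0, -0.002]
force: [0.1, -0.4, 1.0]
finger_gap: 0.698
grip_force: 0.0
```

```bash
python3 -c "
from h import *
print(to(434.6,-318.1,12,21.9))"
```

```text
([-1.0, -0.4, 47.6], [-0.1, -0.2, 0.3])
```

carry_out:
  plan: [0.7,-1,-0.4,24,0,0,0.3,0.7,-1,-0.4,47.5,0,0,0.3,0.7,-1,-0.4,47.5,0,0,0.3,0.55,-1,-0.4,47.5,0,0,0.3,0.4,-1,-0.4,47.5,0,0,0.3,0.4,-1,-0.4,47.5,0,0,0.3,0.4,-1,-0.4,47.5,0,0,0.3,0.4,-1,-0.4,47.5,0,0,0.3]
  squeeze: 50

```text
clock: 7.35
tcp_pos: [436.2, -320.7, 15.0]
tcp_rot: [0.561, 0.828, 0.0, 0.002]
force: [-1.0, 1.7, 8.4]
finger_gap: 0.457
grip_force: 52.2
```

carry_out:
  plan: [0.3,0,0,0,0,0,0,0.3,0,0,-20,0,0,0,0.3,0,0,-50,0,0,0,0.3,0,0,-85,0,0,0,0.3,0,0,-120,0,0,0,0.3,0,0,-140,0,0,0,0.3,0,0,-140,0,0,0]

```text
clock: 7.93
tcp_pos: [437.0, -321.9, 158.2]
tcp_rot: [0.561, 0.828, 0.001, 0.004]
force: [0.6, 0.1, -2.7]
finger_gap: 0.456
grip_force: 51.7
```

```bash
python3 -c "
from h import *
x,y=s2w(0,-15);print(x,y,to(x,y,150,15.7)); save('wrist','w4')"
```

```text
619.5297291049072 45.952831634256924 ([274.1, 305.8, 8.4], [0.4, 0.3, 6.0])
```

carry_out:
  plan: [0.3,25,28,0,0,0,1,0.3,50,56,0,0,0,2,0.3,75,84,0,0,0,3,0.3,100,112,0,0,0,4,0.3,125,140,0,0,0,5,0.3,150,167,0,0,0,6,0.3,175,195,0,0,0,6,0.3,200,223,0,0,0,6]

```text
clock: 8.65
tcp_pos: [567.4, -49.5, 151.6]
tcp_rot: [0.603, 0.797, -0.001, -0.001]
force: [0.2, -0.5, -2.4]
finger_gap: 0.453
grip_force: 51.7
```

```bash
python3 -c "
from h import *
x,y=s2w(0,-18);print(x,y,to(x,y,110,15.7))"
```

```text
620.3401821805201 43.06437775506311 ([74.6, 76.2, 41.5], [-0.1, -0.0, 0.1])
```

carry_out:
  plan: [0.3,20,20,0,0,0,0,0.3,40,40,5,0,0,0,0.3,60,60,10,0,0,0,0.3,74.6,76.2,20,0,0,0,0.3,74.6,76.2,41,0,0,0,0.3,74.6,76.2,41,0,0,0,0.3,74.6,76.2,41,0,0,0,0.3,74.6,76.2,41,0,0,0]

```text
clock: 9.32
tcp_pos: [620.4, 39.5, 111.8]
tcp_rot: [0.604, 0.797, -0.001, -0.0]
force: [0.9, -0.5, -2.6]
finger_gap: 0.455
grip_force: 51.6
```

```bash
python3 -c "
from h import *
save('wrist','w5');s=readout.state();x,y=s2w(0,-18);print(s['tcp_pos'],to(x,y,36,15.7))
im=cv2.imread('pics/w5.png');cv2.imwrite('pics/c5.png',cv2.resize(im[120:420,120:520],None,fx=2,fy=2,interpolation=cv2.INTER_CUBIC))"
```

```text
[620.83466963  39.54778249 112.41224865] ([3.6, 0.5, 76.4], [0.0, 0.0, -0.0])
```

View pics/c5.png

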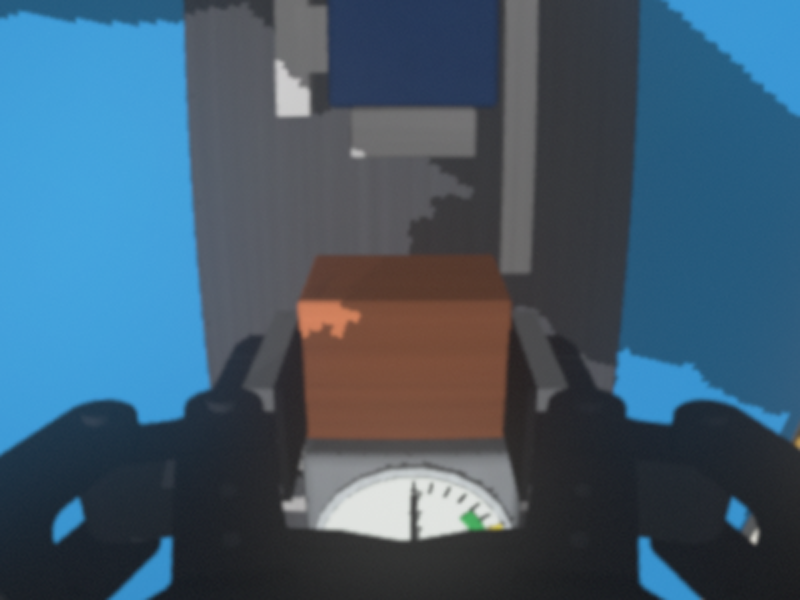

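The held block's top is at crop (299,300)–(510,300)–(503,438)–(308,438), square and level. The jaw's top front edge is at (352,156)–(476,156), and the needle is at zero.

```bash
python3 -c "
from h import *
f=lambda l:np.array(l,float)/2+[119.75,119.75]
def P(l,z): return [w2s(p).round(1).tolist() for p in pix('w5',f(l),z)]
print('tcp',w2s(readout.state()['tcp_pos']))
for z in(125,127,129):print('block',P([[299,300],[510,300],[503,438],[308,438]],z))
print('jaw',P([[352,156],[476,156]],45)); print('rail18',P([[500,272],[530,272]],18),'26',P([[500,272],[530,272]],26))
print('plate edges',P([[190,100],[637,100]],16)); print('carriage',P([[329,105],[498,105]],45))"
```

```text
tcp [ -0.47391042 -21.51942737]
block [[-20.7, -4.3], [18.8, -4.3], [18.9, -34.4], [-20.5, -34.4]]
block [[-20.4, -3.6], [18.5, -3.6], [18.6, -33.1], [-20.2, -33.2]]
block [[-20.1, -2.8], [18.2, -2.8], [18.3, -31.9], [-19.9, -31.9]]
jaw [[-16.2, 9.4], [19.3, 9.4]]
rail18 [[30.9, -34.5], [41.2, -34.5]] 26 [[29.9, -31.8], [39.8, -31.9]]
plate edges [[-71.9, 24.0], [75.7, 24.2]]
carriage [[-22.5, 24.1], [25.3, 24.2]]
```

carry_out:
  plan: [0.3,4.5,2.5,0,0,0,0,0.3,4.5,2.5,15,0,0,0,0.3,4.5,2.5,35,0,0,0,0.3,4.5,2.5,45,0,0,0,0.3,4.5,2.5,45,0,0,0,0.3,4.5,2.5,45,0,0,0,0.3,4.5,2.5,45,0,0,0]

```text
clock: 9.95
tcp_pos: [622.8, 45.6, 67.9]
tcp_rot: [0.604, 0.797, 0.0, 0.001]
force: [0.0, 0.1, -2.0]
finger_gap: 0.454
grip_force: 51.6
```

```bash
python3 -c "
from h import *
s=readout.state();print('tcp',s['tcp_pos'],w2s(s['tcp_pos']),s['force']);x,y=s2w(2,-17);print(to(x,y,31,15.7))"
```

```text
tcp [622.83967213  45.64207947  67.90779918] [  3.10292258 -16.19338227] [ 0.03031015  0.08015751 -1.97410174]
([-0.8, -1.2, 36.9], [0.1, 0.0, 0.0])
```

carry_out:
  plan: [0.3,-0.8,-1.2,15,0,0,0,0.3,-0.8,-1.2,28,0,0,0,0.3,-0.8,-1.2,33,0,0,0,0.3,-0.8,-1.2,35,0,0,0,0.3,-0.8,-1.2,36,0,0,0,0.3,-0.8,-1.2,36,0,0,0]

```text
clock: 10.45
tcp_pos: [621.1, 44.7, 31.3]
tcp_rot: [0.603, 0.797, 0.0, -0.0]
force: [-0.1, -0.5, -3.0]
finger_gap: 0.451
grip_force: 51.7
```

carry_out:
  plan: [0.3,0,0,1,0,0,0,0.3,0,0,2,0,0,0,0.3,0,0,2,0,0,0]

```text
clock: 10.7
tcp_pos: [621.5, 44.8, 31.0]
tcp_rot: [0.603, 0.797, 0.001, -0.0]
force: [-7.9, -0.9, 16.4]
finger_gap: 0.455
grip_force: 53.9
```

carry_out:
  plan: [0.3,0,0,-1,0,0,0,0.3,0,0,-1,0,0,0,0.5,0,0,-1,0,0,0,0.56,0,0,-1,0,0,0,0.56,0,0,-1,0,0,0,0.56,0,0,-6,0,0,0,0.56,0,0,-30,0,0,0,0.56,0,0,-65,0,0,0]

```text
clock: 11.37
tcp_pos: [619.0, 44.7, 91.8]
tcp_rot: [0.603, 0.797, -0.002, -0.002]
force: [0.1, 0.2, 0.8]
finger_gap: 0.556
grip_force: 0.0
```

carry_out:
  plan: [0.56,0,0,-40,0,0,0,0.56,0,0,-80,0,0,0,0.5,0,0,-90,0,0,0,0.5,0,0,-90,0,0,0]

```text
clock: 11.7
tcp_pos: [623.5, 44.5, 188.2]
tcp_rot: [0.603, 0.797, 0.003, 0.002]
force: [-0.2, -0.2, -0.7]
finger_gap: 0.502
grip_force: 0.0
```

```bash
python3 - <<'E'
from h import *
save('wrist','w6'); im=cv2.imread('pics/w6.png'); s=readout.state();print(s['tcp_pos'])
hsv=cv2.cvtColor(im,cv2.COLOR_BGR2HSV)
m=((hsv[...,0]<16)&(hsv[...,1]>110)&(hsv[...,2]>50)).astype(np.uint8)
cs=[c for c in cv2.findContours(m,0,2)[0] if cv2.contourArea(c)>150]
for c in cs:
  r=cv2.minAreaRect(c);print(cv2.contourArea(c),r); print([w2s(p).round(1).tolist() for p in pix('w6',cv2.boxPoints(r),46)])
E
```

```text
[622.15589854  44.8782853  185.68647071]
1862.0 ((319.0, 214.0), (40.0, 50.0), 90.0)
[[-17.5, 3.8], [21.2, 3.7], [21.7, -28.4], [-18.0, -28.4]]
```

Block laid square at stage x ≈ 2, clear of both faces. Back to the post.

```bash
python3 -c "
from h import *
P=pix('w2',[318,219.5],111)[0];v=w2s(P)-[0,115];a=-np.arctan2(v[1],-v[0]);print(P,v,np.linalg.norm(v),a)
th=stage()[1]; yaw=np.degrees(th+a)+90; print(yaw)
A=s2w(0,115);r=A+90*(P[:2]-A)/np.linalg.norm(P[:2]-A);print(r,to(r[0],r[1],185,yaw))"
```

```text
[495.87053031 193.93110387 111.        ] [-79.08481554  45.88279749] 91.43106230248972 -0.52571250581465
75.55214610513084
[497.25633543 193.57405559] ([177.1, -79.8, 0.4], [0.2, 0.1, -59.8])
```

carry_out:
  plan: [0.45,25,-12,0,0,0,-7,0.45,50,-23,0,0,0,-14,0.45,75,-34,0,0,0,-21,0.45,100,-45,0,0,0,-28,0.45,125,-56,0,0,0,-35,0.45,150,-68,0,0,0,-42,0.45,177,-80,0,0,0,-49,0.45,177,-80,0,0,0,-56]

```text
clock: 12.42
tcp_pos: [491.3, 198.5, 181.9]
tcp_rot: [0.152, 0.988, 0.0, -0.003]
force: [0.3, 1.0, 0.0]
finger_gap: 0.448
grip_force: 0.0
```

carry_out:
  plan: [0.45,0,0,0,0,0,-3.8,0.45,0,0,0,0,0,-3.8,0.45,0,0,0,0,0,-3.8]

```text
clock: 12.67
tcp_pos: [495.5, 193.0, 182.7]
tcp_rot: [0.127, 0.992, -0.001, -0.001]
force: [-0.5, -0.3, -0.0]
finger_gap: 0.45
grip_force: 0.0
```

```bash
python3 -c "
from h import *
print(to(497.2,193.6,76,75.6))"
```

```text
([-1.6, 1.1, 106.7], [-0.1, -0.1, -0.2])
```

carry_out:
  plan: [0.45,-1.6,1.1,35,0,0,0,0.45,-1.6,1.1,70,0,0,0,0.45,-1.6,1.1,95,0,0,0,0.4,-1.6,1.1,106,0,0,0,0.35,-1.6,1.1,106,0,0,0,0.35,-1.6,1.1,106,0,0,0]

```text
clock: 13.17
tcp_pos: [498.1, 193.6, 77.8]
tcp_rot: [0.127, 0.992, -0.0, -0.0]
force: [0.1, -0.2, 0.4]
finger_gap: 0.346
grip_force: 0.0
```

carry_out:
  plan: [0.35,-0.1,-3.9,0,0,0,-2.5,0.35,-0.3,-7.8,0,0,0,-5,0.35,-0.8,-11.7,0,0,0,-7.5,0.35,-1.4,-15.6,0,0,0,-10,0.35,-2.1,-19.5,0,0,0,-12.5,0.35,-3.1,-23.3,0,0,0,-15,0.35,-4.2,-27.1,0,0,0,-17.5,0.35,-5.4,-30.8,0,0,0,-20]

```text
clock: 13.83
tcp_pos: [496.9, 163.4, 80.0]
tcp_rot: [-0.049, 0.999, 0.001, 0.002]
force: [1.1, 6.4, -0.6]
finger_gap: 0.351
grip_force: 3.1
```

```bash
cat >> h.py <<'E'
def ang():
    s=readout.state();v=w2s(s['tcp_pos'])-[0,115];return 'r %.1f a %.3f'%(np.linalg.norm(v),-np.arctan2(v[1],-v[0])),s['force'].round(1),s['tcp_pos'].round(1)
E
python3 -c "
from h import *
print(ang())"
```

```text
('r 87.8 a -0.185', array([ 1.1,  6.4, -0.6]), array([496.9, 163.4,  80. ]))
```

carry_out:
  plan: [0.35,0.5,-3.9,1,0,0,-2.5,0.35,0.7,-7.8,2,0,0,-5,0.35,0.2,-11.7,3,0,0,-7.5,0.35,-0.4,-15.6,3,0,0,-10,0.35,-1.1,-19.5,3,0,0,-12.5,0.35,-2.1,-23.3,3,0,0,-15,0.35,-3.2,-27.1,3,0,0,-17.5,0.35,-4.4,-30.8,3,0,0,-20]

```text
clock: 14.5
tcp_pos: [504.6, 135.5, 77.8]
tcp_rot: [-0.223, 0.975, 0.002, 0.003]
force: [-2.1, 7.7, 5.8]
finger_gap: 0.352
grip_force: 3.9
```

```bash
python3 -c "
from h import *
print(ang()); a=save('wrist','w7'); b=save('top','top2')
w=cv2.imread('pics/w7.png'); t=cv2.imread('pics/top2.png')
o=np.zeros((600,800,3),np.uint8); o[:300,:400]=cv2.resize(w[:480],(400,300)); o[300:,:400]=cv2.resize(t[170:245,300:400],None,fx=4,fy=4,interpolation=cv2.INTER_CUBIC)
o[:,400:]=cv2.resize(w[100:400,0:200],None,fx=2,fy=2,interpolation=cv2.INTER_CUBIC); cv2.imwrite('pics/m7.png',o)"
```

```text
('r 87.4 a 0.146', array([-2.1,  7.7,  5.8]), array([504.6, 135.5,  77.8]))
```

View pics/m7.png

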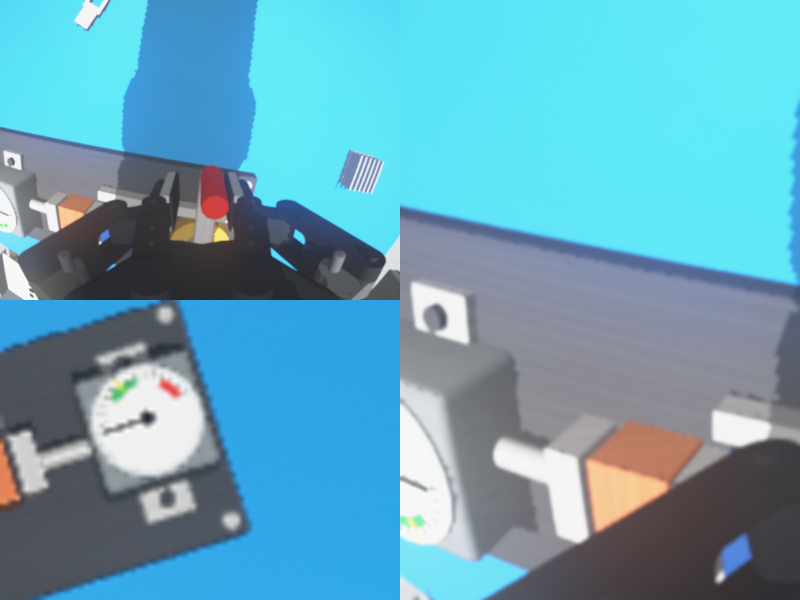

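The block is visible against the anvil with its orange face up, the needle is still at about zero, and the top camera sees the dial unobstructed. I'll read the needle in code.

```bash
cat >> h.py <<'E'
def needle(fn):
    "dial angle from the top picture: dark ray from pivot, calibrated on stage axes"
    d=np.load('pics/'+fn+'.npz'); K,Rm,t=d['intrinsics'],d['R'],d['t']; C,th,M=stage()
    g=cv2.cvtColor(d['image'],cv2.COLOR_RGB2GRAY).astype(np.float32); dark=255-g
    pr=lambda W:((K@(Rm@W.T+t[:,None]))[:2]/(K@(Rm@W.T+t[:,None]))[2]).T.astype(np.float32)
    best=None
    c0=np.load('piv.npy') if __import__('os').path.exists('piv.npy') else None
    A=np.arange(-0.4,2.8,0.02); r=np.arange(8,22,1.)
    out=[]
    for dx in (np.arange(-3,9,.5) if c0 is None else [c0[0]]):
        for dy in (np.arange(-126,-106,.5) if c0 is None else [c0[1]]):
            if c0 is None:
                q=pr(np.array([[*s2w(dx+a,dy+b),64] for a in(-2,0,2) for b in(-2,0,2)]))
                v=cv2.remap(dark,q[:,:1],q[:,1:],cv2.INTER_CUBIC).mean()
                if best is None or v>best[0]: best=(v,dx,dy)
    if c0 is None: c0=np.array(best[1:]); np.save('piv.npy',c0); print('pivot',best)
    prof=[]
    for a in A:
        W=np.array([[*s2w(c0[0]+k*np.sin(a),c0[1]+k*np.cos(a)),64] for k in r]); q=pr(W)
        prof.append(cv2.remap(dark,q[:,:1],q[:,1:],cv2.INTER_CUBIC).mean())
    prof=np.array(prof); i=prof.argmax(); w=np.clip(prof-np.median(prof)-.4*(prof[i]-np.median(prof)),0,None)*(abs(A-A[i])<.3)
    return float((w*A).sum()/w.sum()), float(prof[i]-np.median(prof))
E
python3 -c "
from h import *
for f in('top0','top1','top2'):print(needle(f))
d=np.load('pics/top2.npz')
"
```

```text
pivot (np.float32(189.39832), np.float64(2.0), np.float64(-116.5))
(-0.051998432517808994, 98.25814819335938)
(-0.05229821294163047, 93.61415100097656)
(-0.051988865042229784, 94.5535888671875)
```

carry_out:
  plan: [0.35,0.8,-1.6,0,0,0,-1,0.35,1.2,-3.1,0,0,0,-2,0.35,1.4,-4.7,0,0,0,-3,0.35,1.4,-6.3,0,0,0,-4,0.35,1.4,-7.9,0,0,0,-5,0.35,1.3,-9.4,0,0,0,-6,0.35,1.2,-11,0,0,0,-7,0.35,1,-12.5,0,0,0,-8]

```text
clock: 15.27
tcp_pos: [510.0, 124.2, 77.7]
tcp_rot: [-0.289, 0.957, 0.001, 0.004]
force: [0.8, 8.4, 0.6]
finger_gap: 0.349
grip_force: 3.3
```

```bash
python3 -c "
from h import *
print(ang());save('top','t3');print(needle('t3'))"
```

```text
('r 88.0 a 0.289', array([0.8, 8.4, 0.6]), array([510. , 124.2,  77.7]))
(-0.05231237901749538, 94.8257064819336)
```

carry_out:
  plan: [0.35,0,-1,0,0,0,-0.6,0.35,0,-2,0,0,0,-1.3,0.35,0,-3,0,0,0,-1.9,0.35,0,-4,0,0,0,-2.5,0.35,0,-5,0,0,0,-3.2,0.35,0,-6,0,0,0,-3.8,0.35,0,-6,0,0,0,-3.8]

```text
clock: 15.9
tcp_pos: [512.9, 119.7, 77.7]
tcp_rot: [-0.321, 0.947, 0.001, 0.003]
force: [0.5, 9.2, 0.7]
finger_gap: 0.35
grip_force: 3.8
```

```bash
python3 -c "
from h import *
print(ang());save('top','t4');print(needle('t4'))"
```

```text
('r 88.1 a 0.350', array([0.5, 9.2, 0.7]), array([512.9, 119.7,  77.7]))
(0.5934200367291013, 87.12815856933594)
```

carry_out:
  plan: [0.35,0,-0.8,0,0,0,-0.5,0.35,0,-1.6,0,0,0,-1,0.35,0,-2.4,0,0,0,-1.5,0.35,0,-3.2,0,0,0,-2,0.35,0,-4,0,0,0,-2.5,0.35,0,-4,0,0,0,-2.5]

```text
clock: 16.45
tcp_pos: [515.0, 117.1, 77.7]
tcp_rot: [-0.342, 0.94, 0.002, 0.003]
force: [-1.1, 11.3, 2.5]
finger_gap: 0.348
grip_force: 4.7
```

```bash
python3 -c "
from h import *
print(ang());save('top','t5');print(needle('t5'))"
```

```text
('r 87.9 a 0.388', array([-1.1, 11.3,  2.5]), array([515. , 117.1,  77.7]))
(1.006845916548507, 116.14846801757812)
```

carry_out:
  plan: [0.35,0,-0.5,0,0,0,0,0.35,0,-1,0,0,0,0,0.35,0,-1,0,0,0,0,0.35,0,-1,0,0,0,0]

```text
clock: 16.83
tcp_pos: [515.4, 116.4, 77.7]
tcp_rot: [-0.342, 0.94, 0.002, 0.003]
force: [-2.6, 12.0, 2.1]
finger_gap: 0.355
grip_force: 5.1
```

```bash
python3 -c "
from h import *
print(ang());save('top','t6');print(needle('t6'))"
```

```text
('r 88.1 a 0.396', array([-2.6, 12. ,  2.1]), array([515.4, 116.4,  77.7]))
(1.095747107744407, 112.14840698242188)
```

Needle is at about 1.1–1.15. Now I'll centre off the post, open a little and lift away.

carry_out:
  plan: [0.35,0,3,0,0,0,0,0.35,0,6,0,0,0,0,0.38,0,7,0,0,0,0,0.45,0,7,0,0,0,0,0.45,0,7,0,0,0,0,0.45,0,7,-15,0,0,0,0.45,0,7,-45,0,0,0,0.45,0,7,-80,0,0,0]

```text
clock: 17.55
tcp_pos: [507.9, 116.3, 154.1]
tcp_rot: [-0.341, 0.94, -0.0, -0.002]
force: [-0.2, 0.2, 1.1]
finger_gap: 0.449
grip_force: 0.0
```

carry_out:
  plan: [0.45,0,0,-30,0,0,0,0.45,20,0,-60,0,0,0,0.45,50,0,-60,0,0,0,0.45,80,0,-60,0,0,0,0.45,80,0,-60,0,0,0,0.45,80,0,-60,0,0,0]

```text
clock: 18.05
tcp_pos: [447.2, 64.7, 215.3]
tcp_rot: [-0.34, 0.94, 0.0, 0.0]
force: [0.9, 0.2, 0.4]
finger_gap: 0.449
grip_force: 0.0
```

```bash
python3 -c "
from h import *
save('top','t7');print(needle('t7'),ang());t=cv2.imread('pics/t7.png'); cv2.imwrite('pics/c7.png',cv2.resize(t[160:280,210:370],None,fx=5,fy=5,interpolation=cv2.INTER_CUBIC))"
```

```text
(1.095293808372284, 113.318359375) ('r 172.4 a 0.385', array([ 0. , -0.1,  0.5]), array([448. ,  65.6, 215.2]))
```

View pics/c7.png

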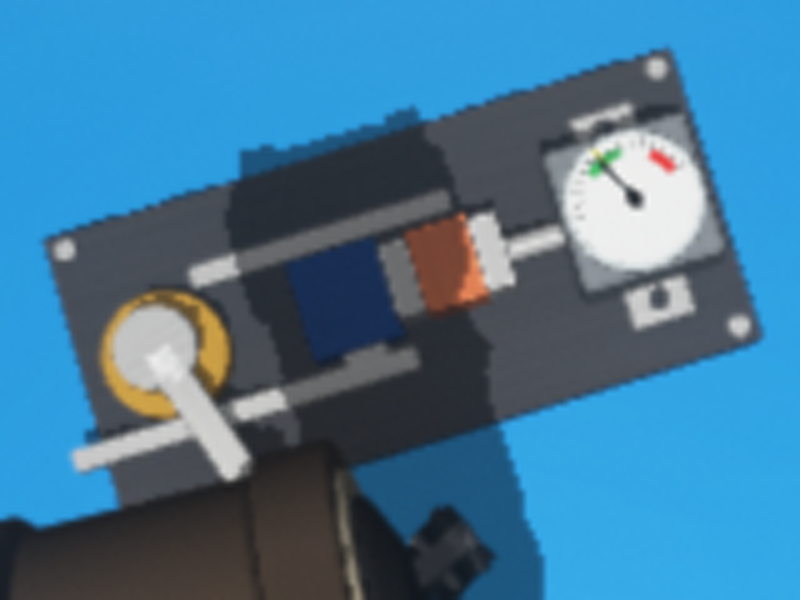

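The block sits square between jaw and anvil, and the needle tip is on the yellow mark at crop (600,158). The arm is clear, so I'm handing in.

```bash
python3 -c "
from h import *
print(job_done())"
```

```text
the job is handed in; nothing more can be done
None
```

The job is handed in, with no verdict shown: the copper block is held square between jaw and anvil, the needle reads about 1.1 rad in the green band, the mark was approached only in the closing direction, and the arm is clear.

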